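# Press a resin specimen block in the ratchet clamp and keep the pressure on

### The job

Lay the big resin block (the longest one) lengthwise on the clamp's rest rail, between the sprung pad and the end stop, and let go of it. Then pump the clamp's two orange triggers, squeezing them together and letting them spring out again, until the pad has pushed the block against the end stop and the edge of the dark boss stands in the green band of the pad's stem, never pushing the stem in through its red band. Finish while still squeezing the triggers, holding that pressure, and leave the other things on the bench where they are.

Things in the scene. Friction and masses are not known exactly. Their poses are not given: they have to be found in the camera images.
- block: The loose big clear resin block with a dark beetle in it, 34 mm (its x) by 70 mm (its y) by 22 mm high, about 60 g; origin under its centre. Either end may face the end stop.
- block_center (a point): Centre of the big resin block, half-way up, 11 mm above its underside; x across its 34 mm width, y along its 70 mm length. It lies flat on the bench; take it by its two long sides (across its x).
- clamp: The ratchet clamp, screwed to the bench: grey base plate 262 x 62 x 8 mm (x from -53 to 209 mm) with an aluminium tower 50 mm long, 22 mm wide, 62 mm high at the origin, which lies on the bench under the tower. x is the feed direction, towards the end stop. The toothed bar sticks out behind the tower, to x = -88 mm at most, 31 mm high.
- clamp_squeeze (a point): Point in the tower midway between the two orange triggers, 50 mm above the bench; x is the direction of feed (towards the end stop), y the line along which the triggers are squeezed, z up. Reach over the triggers from above with one finger outside each.
- clamp_rest (a point): Where the centre of the block's underside comes when it lies on the rest rail against the end stop: 12 mm above the bench, 148 mm along x from clamp_squeeze, same axes. The rail is 78 mm long, only 22 mm wide: fingers pass on both sides of it, down to the 8 mm base plate. The block may be laid up to 15 mm short of the stop; the pad pushes it home.
- clamp_stop (a point): Middle of the end stop's rubber face, 35 mm along x from clamp_rest, 27 mm above the bench; same axes. The end stop is 50 mm wide and reaches 44 mm above the bench. With the bar right back the pad's face is 115 mm before this point.
- clamp_trigger_l: Orange upright trigger plate on the tower's +y side, 44 mm long (x), 8 mm thick (y), from 14 to 70 mm above the bench. Its outer face is at y = +30 mm free, +20 mm fully squeezed (60 and 40 mm over both triggers). Geared to the other: they always move equally. Its origin is where the clamp's was when free, on the bench under the tower.
- clamp_trigger_r: The like orange trigger plate on the tower's -y side, outer face at y = -30 mm free, -20 mm fully squeezed. Its origin is the clamp's origin when free, on the bench under the tower.
- clamp_feed (a joint): Feed stroke, m: 0 with the triggers free, 0.018 fully squeezed; 0.9 mm for each mm by which the width over the triggers shrinks. A spring returns it. The triggers need about 4 N each while the pad is free, about 10 N with the pad pressed.
- clamp_bar (a joint): How far the toothed bar with its dark boss is fed towards the stop, m; starts at 0 to 0.02, ends at 0.075. The pawl drives it as the triggers close; as they open it stays by 1.2 N of friction while the pawl slips back over teeth of 5 mm pitch: 13 to 18 mm per full squeeze. No lock: pressure lasts only while the triggers are squeezed. The pad meets a block lying against the stop at 0.045.
- clamp_pad (a joint): How far the sprung pad on its stem is pushed back into the boss, m: 0 free, 0.020 fully in; spring 500 N/m. The stem shows bands: white swallowed up to 0.006, green from 0.006 to 0.015, red from 0.015 to 0.020.
- small_block_a: Bystander: small clear resin block 29 x 44 x 20 mm, lying loose; origin under its centre.
- small_block_b: Bystander: small clear resin block 30 x 44 x 20 mm, lying loose; origin under its centre.
- dish: Bystander: round dish, 68 mm across, 15 mm high, loose; origin under its centre.
- tape: Bystander: roll of tape, 96 mm across, 25 mm high, loose; origin under its centre.
- pen: Bystander: marker pen 135 mm long, 17 mm thick, loose; origin under its centre.
- vial_blue: Bystander: vial with a blue cap, 23 mm across, 60 mm high, standing loose; origin under its centre.
There are look-alikes about, which are no part of the job. What is shaped like the block but brown, turquoise or yellow is not meant.

How it is judged:
On the way, in this order (a step that is already met when the one before it is completed fails the run):
1. the big block lies on the rest rail, let go, before the pad presses it (x of block_center in the frame of clamp_rest between -0.02 and 0.004 m and y of block_center in the frame of clamp_rest between -0.008 and 0.008 m and z of block_center in the frame of clamp_rest below 0.014 m and angle between the y axis of block_center and the x axis of clamp_rest, either way round below 0.2 rad and value of joint clamp_pad below 0.003 m and contact force between the fingers and block below 0.1 N), for 0.2 s.
2. the triggers are squeezed for a stroke (value of joint clamp_feed above 0.009 m), for 0.1 s.
3. the triggers spring out again, with the bar fed on (value of joint clamp_feed below 0.006 m and value of joint clamp_bar above 0.005 m), for 0.1 s.
At the end, for the whole second after the job is handed in: The fingers are still squeezing the triggers (over 1 N on a trigger, feed over 2 mm); the pad is pushed into the boss by 6 to 15 mm (green band); the block lies flat on the rest rail against the end stop (within 4 mm), within 8 mm of the rail's middle line and 0.15 rad of its direction (value of joint clamp_pad between 0.006 and 0.015 m and value of joint clamp_feed above 0.002 m and (contact force between the fingers and clamp_trigger_l above 1 N or contact force between the fingers and clamp_trigger_r above 1 N) and x of block_center in the frame of clamp_rest between -0.004 and 0.004 m and y of block_center in the frame of clamp_rest between -0.008 and 0.008 m and z of block_center in the frame of clamp_rest below 0.015 m and angle between the y axis of block_center and the x axis of clamp_rest, either way round below 0.15 rad and angle between block_center's own z axis and vertical below 0.1 rad); the arm keeps its last pose, push and grip.
It fails at once if the stem is pushed in through its red band: the block is crushed (value of joint clamp_pad above 0.018 m).
It fails at once if a bystander is moved by more than 20 mm (distance of any of small_block_a, small_block_b, dish, tape, pen, vial_blue from where it was at the start of the episode above 0.02 m).
It also fails if it takes over 64 s, if anything falls off the work surface, if the arm or the gripper's body presses on something with over 40 N, if the wrist force passes 120 N, or if a joint passes its speed limit or range.

### The arm

A 6-joint arm with a two-finger parallel gripper is mounted at the origin on a cart in front of the work surface, level with it; the furniture and walls round the work are solid. World frame = base frame: x ahead of the robot, y to its left, z up, the work surface at z = 0. Lengths are in m, angles in rad, forces in N, time in s.
With the tool pointing down it reaches from about 0.275 to 0.75 m from the base axis. Payload 10.2 kg.
Tool frame: the origin (TCP) lies at the very end of the fingers, on their centre line; the grasp point (between the pads) lies arm.tcp_to_grasp behind it (arm.tcp_to_grasp is the distance from the TCP to the grasp point, in m); z points along the fingers, y is the direction in which the jaws open and shut (so a half turn about z gives the same grasp; the last joint's range is limited). The gripper opens to 85 mm and grips with 20 to 120 N. Pads are 22 mm wide; open, the fingers measure 114 mm over their backs; the gripper's body (76 mm by 85 mm) begins 54 mm behind the grasp point. The pads swing forward as they close: fully open they stand 13 mm farther back than shut.
Start: joints at [0.922, 0.313, 1.498, -0, 1.331, -0.223], TCP at [0.217, 0.478, 0.231] pointing down, gripper open.
Joint ranges: [-2.94, 2.94], [-0.97, 2.17], [0.19, 2.56], [-1.23, 4.37], [0.02, 3.11], [-2.88, 2.88]. Speed limits (rad/s): [2.39, 2.39, 3.01, 3.14, 3.14, 3.14].

### API

Orientations are given as a unit quaternion [x, y, z, w].
In Python, from workcell import arm, snapshot, ticket gives the robot as it stands.
- The arm moves only by the tool jog_arm, never from a script. Its argument "targets" is a list of rows, each a list of 5 numbers: the closure, from -1 (fully open) to 1 (shut), then the shift along the tool's x, y, z each as a share of 150 mm, from -1 to 1, then the turn about the tool's z as a share of 1.5 rad, from -1 to 1. A call has 1 to 20 rows; each row is the pose to reach, as a shift and turn from the pose measured when the call began, along the tool's axes at that moment; what a row does not reach only later rows make up. A row lasts 1/10 s, in which the tool goes at most 50 mm and 8.59 degrees, less where a joint would pass 70% of its speed; a pose out of reach is approached as far as the arm can. A call with a number of a shift or a turn outside -1 to 1 is refused whole. A call with a gripper value outside its range is refused whole. The fingers move at their own pace and stop on an object; "newtons" is the grip in N (left out, the last holds). Time passes only in rows, so rows that repeat a pose let the fingers close. It gives the time, the measured TCP pose, the force and the opening at its end, in the units of the state.
- arm.get_state(): the state, without advancing time (a new reading comes with each control period).
- snapshot(name): name is "scene" or "top"; returns a dict with "pixels" (400x640x3 uint8, red, green, blue), "mtx" (3x3 intrinsics, pixels), "D" ([k1, k2, p1, p2, k3] as OpenCV has them; the pictures are not rectified), "rvec" (rotation vector, rad) and "tvec" (3), from world to camera coordinates, as OpenCV has them. Camera axes: x right, y down, z forward; pixel columns grow to the right and rows downward; lengths in m; the calibration is good to about 2 mm. A picture is of the moment at which its call begins. There is no depth.
- ticket.finish_job(): hands the job in, once; it reports no verdict.
The state is a dict: "t": time; "joints": joint angles; "joint_vel": joint speeds; "tau": joint torques, N m; "position": TCP position; "orientation": TCP orientation; "force": force on the tool from outside, world axes, zero at the start; "ft_torque": the same for the moment, N m; "gripper_width": finger opening in m.
Only numpy, scipy, OpenCV 4.12 (cv2) and the standard library are available. Lean on these libraries where they do the work, as an engineer would, in place of code of your own. Each camera call takes 0.05 s, during which the arm holds its last target.

## Working session

There is one attempt and no reset: what is moved stays moved. The work goes in short steps, Python scripts to look and compute and a tool call to move; the robot and the scene stay as the last step left them, time stands still between calls to the robot, and variables do not carry over. Pictures are saved under pics/ and viewed, and the job is handed in when it is done.

Besides the shell and the picture viewer there is one more tool, called after "Emit:" by a JSON object that holds its "fn" and its "kwargs", one argument or row to a line. jog_arm: Moves the arm, as the interface text tells. Shift numbers are shares of 150 mm and turn numbers shares of 1.5 rad, none past 1 either way. Its arguments: {"type":"object","properties":{"targets":{"type":"array","items":{"type":"array","items":{"type":"number"}}},"newtons":{"type":"number"}},"required":["targets"]}

```bash
mkdir -p pics; ls; cat > h.py <<'E'
import numpy as np, cv2
from workcell import arm, snapshot, ticket
def snap(n,f=None):
    s=snapshot(n)
    for k in("mtx","D","rvec","tvec"): s[k]=np.array(s[k],float)
    if f: cv2.imwrite(f,np.ascontiguousarray(s["pixels"][:,:,::-1]))
    return s
def ray(s,uv):
    p=cv2.undistortPoints(np.array(uv,float).reshape(-1,1,2),s["mtx"],s["D"]).reshape(-1,2)
    R=cv2.Rodrigues(s["rvec"])[0]; c=-R.T@s["tvec"].reshape(3)
    d=np.c_[p,np.ones(len(p))]@R
    return c,d
def onplane(s,uv,z):
    c,d=ray(s,uv); return c+d*((z-c[2])/d[:,2])[:,None]
def proj(s,P):
    return cv2.projectPoints(np.array(P,float).reshape(-1,1,3),s["rvec"],s["tvec"],s["mtx"],s["D"])[0].reshape(-1,2)
E
python3 - <<'E'
from h import *
for n in("scene","top"):
    s=snap(n,f"pics/{n}0.png"); print(n,ray(s,[[320,200]]))
print(arm.get_state(),arm.tcp_to_grasp)
E
```

```text
pics
scene (array([-0.30722611, -0.81293729,  0.60860746]), array([[ 0.62667933,  0.64112061, -0.44318306]]))
top (array([ 0.38778543, -0.04533106,  1.407182  ]), array([[ 0.053854  ,  0.00920467, -0.9985165 ]]))
{'t': 0.1, 'joints': array([ 9.21595775e-01,  3.13411375e-01,  1.49831544e+00, -6.07420018e-07,
        1.33101542e+00, -2.23409407e-01]), 'joint_vel': array([-0.00010956, -0.00279634, -0.00306236,  0.00231687, -0.00063332,
       -0.00044204]), 'tau': array([ 3.34771488e-03, -4.12900472e+01, -2.60141122e+01, -1.12258554e-04,
        3.06962058e-03, -2.39069880e-05]), 'position': array([0.2167286 , 0.47794042, 0.23080063]), 'orientation': array([ 2.11290876e-01,  9.77423059e-01, -5.21068527e-04, -2.42635436e-04]), 'force': array([ 0.167364  ,  0.42693634, -0.02817969]), 'ft_torque': array([-0.00742012,  0.00016488, -0.02156517]), 'gripper_width': 0.08507436906961872} 0.0187
```

View pics/scene0.png

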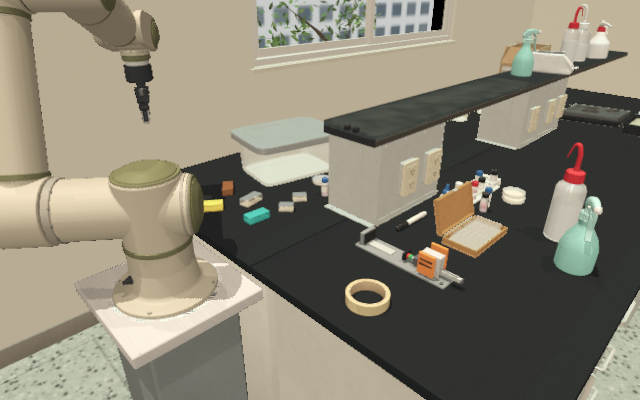

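View pics/top0.png

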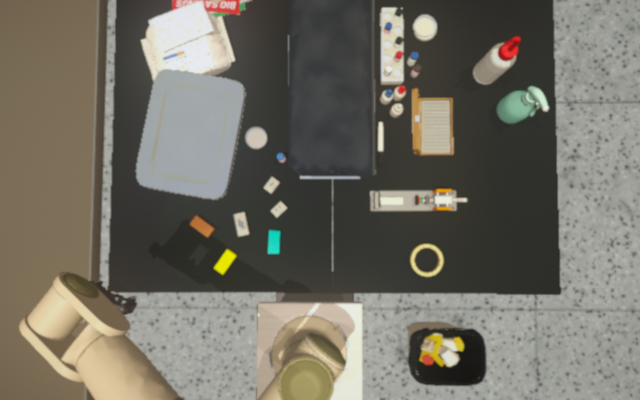

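```bash
python3 - <<'E'
from h import *
s=snap("top")
im=np.ascontiguousarray(s["pixels"][:,:,::-1])
a=cv2.resize(im[165:265,180:310],None,fx=6,fy=6,interpolation=cv2.INTER_CUBIC); cv2.imwrite("pics/c1.png",a)
a=cv2.resize(im[170:225,360:480],None,fx=6,fy=6,interpolation=cv2.INTER_CUBIC); cv2.imwrite("pics/c2.png",a)
print(onplane(s,[[240,223],[271,185],[279,209],[332,178],[360,178],[300,178]],0.02).round(3))
print(onplane(s,[[371,201],[456,201],[427,260]],0.01).round(3))
q=snap("scene"); im=np.ascontiguousarray(q["pixels"][:,:,::-1])
a=cv2.resize(im[170:230,190:330],None,fx=5,fy=5,interpolation=cv2.INTER_CUBIC); cv2.imwrite("pics/c3.png",a)
a=cv2.resize(im[215:295,340:480],None,fx=5,fy=5,interpolation=cv2.INTER_CUBIC); cv2.imwrite("pics/c4.png",a)
E
```

```text
[[ 0.392  0.21   0.02 ]
 [ 0.508  0.117  0.02 ]
 [ 0.435  0.092  0.02 ]
 [ 0.53  -0.069  0.02 ]
 [ 0.53  -0.154  0.02 ]
 [ 0.53   0.029  0.02 ]]
[[ 0.461 -0.188  0.01 ]
 [ 0.462 -0.447  0.01 ]
 [ 0.283 -0.357  0.01 ]]
```

View pics/c1.png

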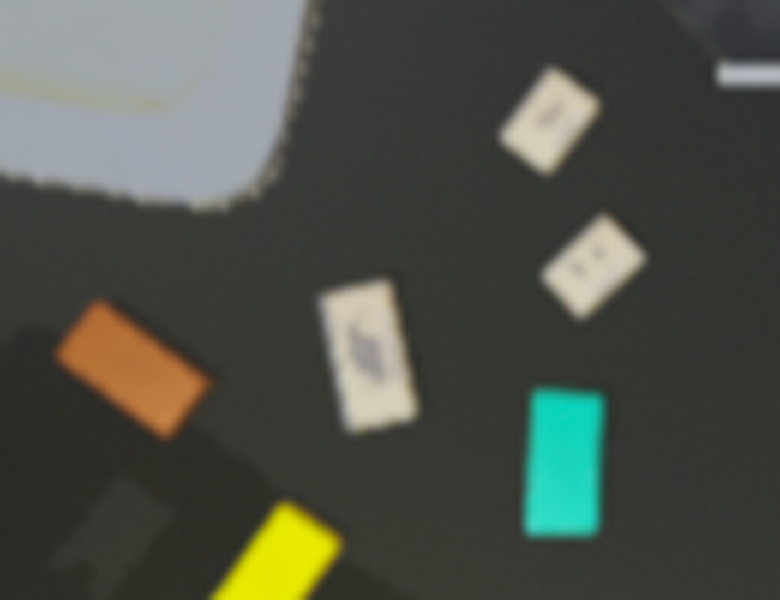

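View pics/c2.png

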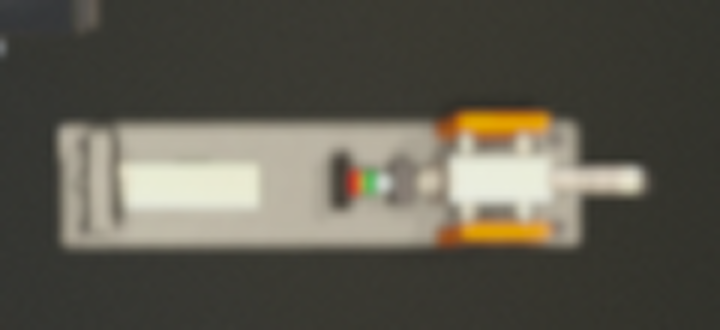

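View pics/c3.png

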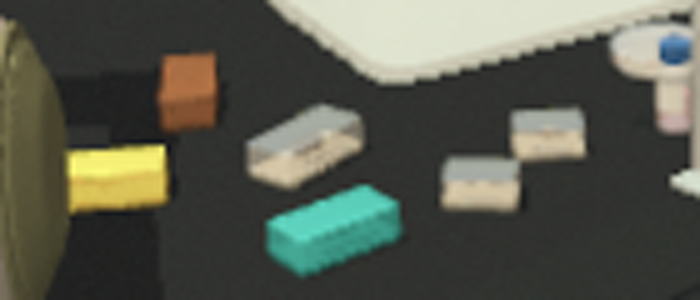

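View pics/c4.png

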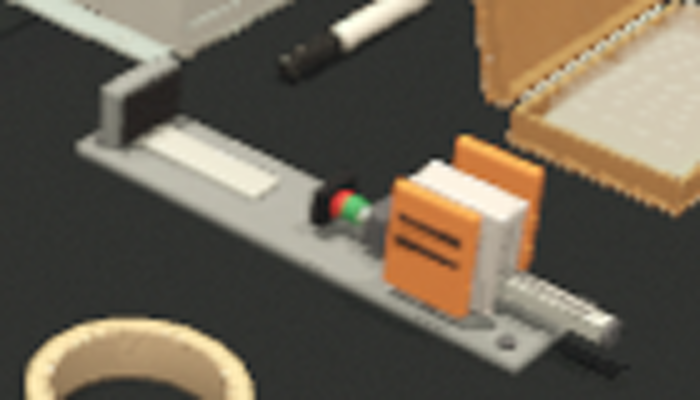

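The top crop shows the candidates: the big clear block with its dark beetle at (240,223); the small clear blocks at (271,185) and (279,209); and the brown (202,226), turquoise (274,242) and yellow (225,262) look-alikes. I choose (240,223). The clamp is at x≈0.46, with the stop at the left end (371,201) and the triggers near (443,201).

```bash
python3 - <<'E'
from h import *
s=snap("top"); im=s["pixels"]
def comp(mask,seed):
    n,l,st,c=cv2.connectedComponentsWithStats(mask.astype(np.uint8)); k=l[seed[1],seed[0]]; print("area",k,st[k]); return (l==k)
hs=cv2.cvtColor(im,cv2.COLOR_RGB2HSV)
print(im[223,232],im[223,239],im[201,400])
m=comp(im.max(2)>95,(237,216)) 
cs=cv2.findContours(m.astype(np.uint8),cv2.RETR_EXTERNAL,cv2.CHAIN_APPROX_NONE)[0][0].reshape(-1,2)
for z in(0.0,0.011,0.022):
    P=onplane(s,cs,z)[:,:2]; r=cv2.minAreaRect((P*1000).astype(np.float32)); print("block",z,r)
m=comp((im.max(2)>95),(400,195))
cs=cv2.findContours(m.astype(np.uint8),cv2.RETR_EXTERNAL,cv2.CHAIN_APPROX_NONE)[0][0].reshape(-1,2)
P=onplane(s,cs,0.008)[:,:2]; r=cv2.minAreaRect((P*1000).astype(np.float32)); print("clamp",r, P.min(0),P.max(0))
# rail
m=comp((im.min(2)>200)&(np.arange(640)[None]<412),(390,201))
cs=cv2.findContours(m.astype(np.uint8),cv2.RETR_EXTERNAL,cv2.CHAIN_APPROX_NONE)[0][0].reshape(-1,2)
P=onplane(s,cs,0.012)[:,:2]; print("rail",cv2.minAreaRect((P*1000).astype(np.float32)))
# orange
o=((hs[:,:,0]<22)&(hs[:,:,1]>150)&(im[:,:,0]>180)).astype(np.uint8)
n,l,st,c=cv2.connectedComponentsWithStats(o)
for k in range(1,n):
    if 425<c[k][0]<470 and st[k][4]>8: print("trig",st[k],onplane(s,[c[k]],0.07))
q=snap("scene")
X=np.array([.461,-.397]);
for nm,C in(("blocktopcorner",None),):
    pass
print("scene reproj clamp plate corners", proj(q,[[.461+sx*.031,y,.008] for y in(-.45,-.188) for sx in(-1,1)]).round(1))
print("top px scale", np.linalg.norm(onplane(s,[[400,200]],0)-onplane(s,[[401,200]],0)))
E
```

```text
[55 57 51] [160 155 151] [234 235 211]
area 26 [233 211  17  26 314]
block 0.0 ((389.2203674316406, 210.39959716796875), (75.44254302978516, 39.737430572509766), 12.202337265014648)
block 0.011 ((389.2091979980469, 208.40054321289062), (74.85281372070312, 39.42680740356445), 12.20234489440918)
block 0.022 ((389.197998046875, 206.40150451660156), (74.26309967041016, 39.116172790527344), 12.202352523803711)
area 23 [ 369  188   99   24 1959]
clamp ((464.8359375, -331.9495849609375), (69.17172241210938, 297.9146728515625), 1.9666942358016968) [ 0.43018745 -0.48078135] [ 0.50147328 -0.18241305]
area 18 [381 198  22   7 131]
rail ((460.8013610839844, -250.5230255126953), (18.322158813476562, 63.89681625366211), 0.21251854300498962)
trig [436 189  15   4  46] [[ 0.48968433 -0.39295965  0.07      ]]
trig [437 207  14   3  31] [[ 0.43754467 -0.39416253  0.07      ]]
trig [421 353  14  11 101] [[ 0.00769572 -0.34076028  0.07      ]]
scene reproj clamp plate corners [[442.9 288.4]
 [457.3 276.7]
 [354.7 243.3]
 [370.1 234.8]]
top px scale 0.0030663828786058533
```

```bash
python3 - <<'E'
from h import *
s=snap("top"); g=s["pixels"].astype(float).mean(2)
def cross(p,lo0,hi0,first=True):
    # half-level crossings in profile range
    th=(lo0+hi0)/2; out=[]
    for i in range(len(p)-1):
        if (p[i]-th)*(p[i+1]-th)<0: out.append(i+(th-p[i])/(p[i+1]-p[i]))
    return out
L=[];H=[]
for c in range(405,430,1):
    p=g[180:222,c]; r=cross(p,50,170)
    if len(r)>=2: L.append((c,180+r[0]));H.append((c,180+r[-1]))
for nm,E in(("hi",L),("lo",H)):
    P=onplane(s,E,0.008); f=np.polyfit(P[:,1],P[:,0],1); print(nm,P[:,0].mean().round(4),P[:,1].mean(),"slope",f[0].round(4))
A=[];B=[]
for r_ in list(range(193,197))+list(range(204,208)):
    p=g[r_,360:480]; r=cross(p,50,170); A.append((360+r[0],r_)); B.append((360+r[-1],r_))
print(onplane(s,A,.008)[:,1].round(4),onplane(s,B,.008)[:,1].round(4))
# rail
E=[];F=[]
for c in range(385,400):
    p=g[190:212,c]; pk=p[8:14].max(); r=cross(p[4:18],175,235)
    if len(r)>=2: E.append((c,194+r[0]));F.append((c,194+r[-1]))
for E_ in(E,F):
    P=onplane(s,E_,.012); print("rail",P[:,0].mean(),np.polyfit(P[:,1],P[:,0],1)[0], P[:,1].mean())
p=g[199:203,360:430].mean(0); print([(i+360,int(v)) for i,v in enumerate(p)])
print("plane y @.027",[(u,onplane(s,[[u,201]],.027)[0,1].round(4)) for u in(380,415)])
# block by subpixel threshold: upsample
c0=s["pixels"][205:245,225:255]; mx=c0.max(2)
b=cv2.resize(mx,None,fx=8,fy=8,interpolation=cv2.INTER_LINEAR)
k,_=cv2.threshold(b,0,255,cv2.THRESH_OTSU); th=110
m=(b>th).astype(np.uint8); cs=max(cv2.findContours(m,cv2.RETR_EXTERNAL,cv2.CHAIN_APPROX_NONE)[0],key=cv2.contourArea).reshape(-1,2)
uv=(cs+0.5)/8-0.5+[225,205]
for z in(0.0,0.022):
    r=cv2.minAreaRect((onplane(s,uv,z)[:,:2]*1000).astype(np.float32)); print("block",k,z,r)
# scene: block
q=snap("scene"); 
import math
cx,cy,a=.3892,.2075,math.radians(12.2)
ux=np.array([math.cos(a),math.sin(a)]);uy=np.array([-ux[1],ux[0]])
print(proj(q,[[*(np.array([cx,cy])+ux*i*.035+uy*j*.017),z] for z in(0,.022) for i,j in((-1,-1),(1,-1),(1,1),(-1,1))]).round(1))
E
```

```text
hi 0.4952 -0.32905093681276765 slope -0.0032
lo 0.4319 -0.3285365767344039 slope -0.0123
[-0.183  -0.1832 -0.1834 -0.184  -0.1849 -0.1849 -0.1849 -0.1849] [-0.4469 -0.4469 -0.4469 -0.4469 -0.448  -0.4478 -0.4478 -0.4478]
rail 0.4727474914837809 -0.005349515813522428 -0.2531478226277084
rail 0.4508740836935607 -0.006697914559316523 -0.25303844345512766
[(360, 51), (361, 51), (362, 51), (363, 51), (364, 51), (365, 52), (366, 52), (367, 52), (368, 52), (369, 70), (370, 118), (371, 151), (372, 150), (373, 134), (374, 130), (375, 167), (376, 180), (377, 173), (378, 141), (379, 130), (380, 182), (381, 215), (382, 225), (383, 227), (384, 227), (385, 227), (386, 227), (387, 227), (388, 227), (389, 227), (390, 227), (391, 226), (392, 226), (393, 226), (394, 226), (395, 226), (396, 226), (397, 226), (398, 226), (399, 226), (400, 226), (401, 225), (402, 218), (403, 192), (404, 179), (405, 179), (406, 178), (407, 177), (408, 177), (409, 177), (410, 177), (411, 175), (412, 168), (413, 159), (414, 136), (415, 92), (416, 64), (417, 72), (418, 91), (419, 119), (420, 134), (421, 128), (422, 149), (423, 179), (424, 166), (425, 130), (426, 122), (427, 124), (428, 126), (429, 144)]
plane y @.027 [(380, np.float64(-0.2137)), (415, np.float64(-0.3189))]
block 121.0 0.0 ((389.2718200683594, 210.5897979736328), (74.47526550292969, 39.025875091552734), 12.629058837890625)
block 121.0 0.022 ((389.2485656738281, 206.58871459960938), (73.31087493896484, 38.415733337402344), 12.629064559936523)
[[247.5 207.5]
 [262.5 199. ]
 [254.3 196.4]
 [239.2 204.6]
 [247.  201. ]
 [262.1 192.7]
 [253.8 190.2]
 [238.6 198.2]]
```

```bash
python3 - <<'E'
from h import *
s=snap("top"); q=snap("scene")
im=np.ascontiguousarray(s["pixels"][:,:,::-1])
cv2.imwrite("pics/c5.png",cv2.resize(im[150:200,275:400],None,fx=6,fy=6,interpolation=cv2.INTER_CUBIC))
im=np.ascontiguousarray(q["pixels"][:,:,::-1])
cv2.imwrite("pics/c6.png",cv2.resize(im[110:260,310:460],None,fx=4,fy=4,interpolation=cv2.INTER_CUBIC))
st=arm.get_state(); R=cv2.Rodrigues(np.zeros(3))[0]
from scipy.spatial.transform import Rotation as Ro
R=Ro.from_quat(st["orientation"]).as_matrix(); print(R.round(3))
print("above block shift/0.15:",(R.T@(np.array([.3893,.2082,.10])-st["position"])/.15).round(3))
E
```

```text
[[-0.911  0.413 -0.   ]
 [ 0.413  0.911 -0.   ]
 [ 0.    -0.    -1.   ]]
above block shift/0.15: [-1.79  -1.164  0.875]
```

View pics/c5.png

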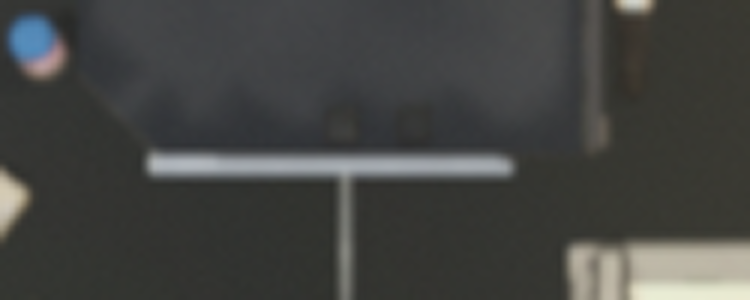

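View pics/c6.png

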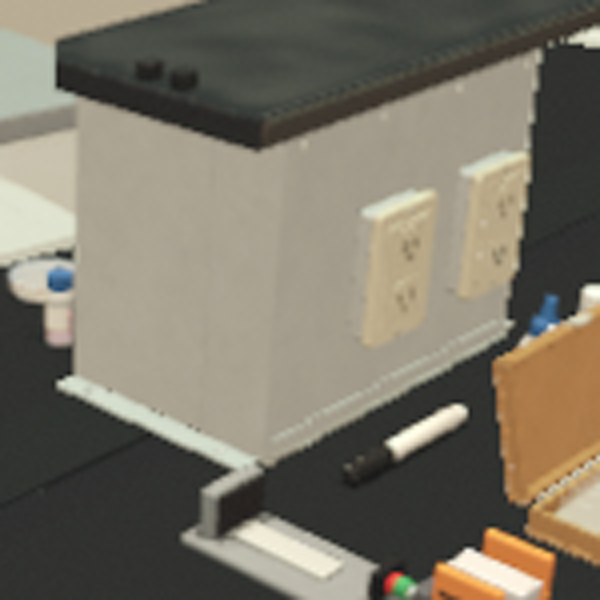

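```bash
python3 - <<'E'
from h import *
s=snap("top"); q=snap("scene")
def tri(a,b):
    c1,d1=ray(s,[a]);c2,d2=ray(q,[b]);d1=d1[0];d2=d2[0]
    A=np.c_[d1,-d2]; t=np.linalg.lstsq(A,c2-c1,rcond=None)[0]; p,r=c1+t[0]*d1,c2+t[1]*d2; return (p+r)/2,np.linalg.norm(p-r)
print(tri((374,175),(376,140.5))); print(tri((289,175),(324.5,120)))
print(onplane(q,[[373,226]],0.0))
E
```

```text
(array([ 0.51317476, -0.17043651,  0.26292049]), np.float64(0.0009694213800624881))
(array([0.52006353, 0.03431266, 0.27069414]), np.float64(0.024420216970937724))
[[ 0.54579834 -0.15437076  0.        ]]
```

Emit:
{"fn": "jog_arm", "kwargs": {
  "targets": [
    [-1,-0.3,-0.2,0,-0.1],
    [-1,-0.6,-0.4,0,-0.2],
    [-1,-0.9,-0.6,0.05,-0.3],
    [-1,-1,-0.85,0.1,-0.4],
    [-1,-1,-1,0.2,-0.43],
    [-1,-1,-1,0.2,-0.43],
    [-1,-1,-1,0.2,-0.43]
  ]
}}

```text
t: 1.3
position: [0.2918, 0.2792, 0.2016]
orientation: [-0.108, 0.994, 0.0, 0.0]
force: [-0.3, -0.4, 0.3]
gripper_width: 0.0856
```

```bash
cat >> h.py <<'E'
from scipy.spatial.transform import Rotation as Ro
def go(target,psi=None):
    st=arm.get_state(); R=Ro.from_quat(st["orientation"]).as_matrix()
    y=np.degrees(np.arctan2(R[1,1],R[0,1])); out=(R.T@(np.array(target)-st["position"])/.15).round(3)
    print("shift",out,"jaw angle",y.round(2),"" if psi is None else f"turn {(-np.radians((psi-y+180)%360-180)/1.5).round(3)}","tilt",R[:,2].round(4),"pos",st["position"].round(4),"w",round(st["gripper_width"],4),"q",np.round(st["joints"],2),"F",np.round(st["force"],1))
E
python3 -c "
from h import *
go([.3893,.2082,.06],102.4)"
```

```text
shift [-0.533 -0.602  0.944] jaw angle 102.4 turn -0.0 tilt [ 5.e-04  4.e-04 -1.e+00] pos [0.2918 0.2792 0.2016] w 0.0856 q [ 0.47  0.07  1.88  0.    1.19 -1.32] F [-0.3 -0.4  0.3]
```

Emit:
{"fn": "jog_arm", "kwargs": {
  "targets": [
    [-1,-0.2,-0.22,0.2,0],
    [-1,-0.4,-0.45,0.4,0],
    [-1,-0.533,-0.602,0.6,0],
    [-1,-0.533,-0.602,0.85,0],
    [-1,-0.533,-0.602,0.944,0],
    [-1,-0.533,-0.602,0.944,0],
    [-1,-0.533,-0.602,0.944,0]
  ]
}}

```text
t: 2.0
position: [0.3902, 0.2092, 0.0608]
orientation: [-0.108, 0.994, 0.0, 0.001]
force: [0.6, 0.3, 0.2]
gripper_width: 0.0853
```

```bash
python3 -c "
from h import *
go([.3893,.2082,.003],102.4)
s=snap('top'); q=snap('scene')
a=cv2.resize(s['pixels'][190:260,200:300,::-1],None,fx=5,fy=5); b=cv2.resize(q['pixels'][130:220,200:300,::-1],None,fx=5,fy=5)
cv2.imwrite('pics/d1.png',b);cv2.imwrite('pics/d2.png',a)
"
```

```text
shift [ 0.008 -0.006  0.386] jaw angle 102.43 turn 0.0 tilt [ 2.2e-03  9.0e-04 -1.0e+00] pos [0.3902 0.2092 0.0608] w 0.0853 q [ 0.23  0.37  1.94  0.    0.84 -1.56] F [0.6 0.3 0.2]
```

View pics/d1.png

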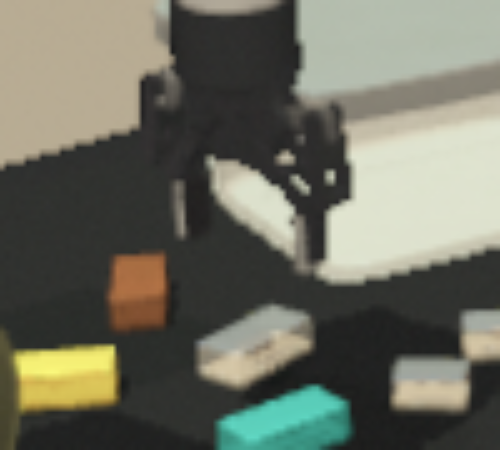

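The gripper stands open over the clear block at crop (255,345), one finger on each long side. The turquoise and brown blocks are well clear.

Emit:
{"fn": "jog_arm", "kwargs": {
  "targets": [
    [-1,0.008,-0.006,0.15,0],
    [-1,0.008,-0.006,0.28,0],
    [-1,0.008,-0.006,0.36,0],
    [-1,0.008,-0.006,0.386,0],
    [-1,0.008,-0.006,0.386,0],
    [0.2,0.008,-0.006,0.386,0],
    [1,0.008,-0.006,0.386,0],
    [1,0.008,-0.006,0.386,0],
    [1,0.008,-0.006,0.386,0],
    [1,0.008,-0.006,0.386,0],
    [1,0.008,-0.006,0.386,0],
    [1,0.008,-0.006,0.386,0]
  ],
  "newtons": 25
}}

```text
t: 3.3
position: [0.3898, 0.2081, 0.0038]
orientation: [-0.108, 0.994, 0.0, 0.002]
force: [-1.6, 0.3, 6.3]
gripper_width: 0.0335
```

```bash
python3 -c "
from h import *
go([.35,.0,.12],0)
q=snap('scene')
cv2.imwrite('pics/d3.png',cv2.resize(q['pixels'][130:220,200:300,::-1],None,fx=5,fy=5))
"
```

```text
shift [ 0.554 -1.297 -0.777] jaw angle 102.44 turn 1.192 tilt [ 0.0041  0.0013 -1.    ] pos [0.3898 0.2081 0.0038] w 0.0335 q [ 0.22  0.48  1.97  0.    0.68 -1.56] F [-1.6  0.3  6.3]
```

View pics/d3.png

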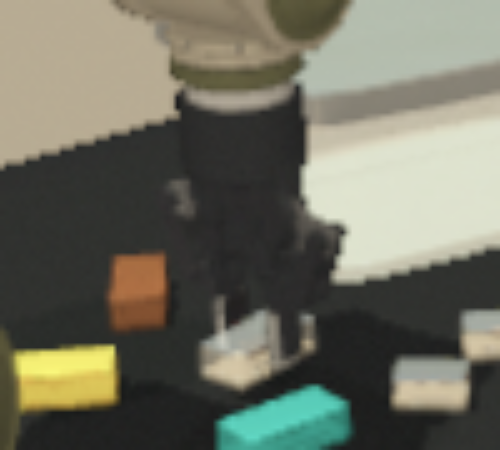

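The block is gripped (width 33.5 mm) with the beetle between the fingers. Lifting.

Emit:
{"fn": "jog_arm", "kwargs": {
  "targets": [
    [1,0,0,-0.15,0],
    [1,0,0,-0.4,0],
    [1,0,0,-0.7,0],
    [1,0.1,-0.2,-0.8,0.1],
    [1,0.2,-0.4,-0.8,0.2],
    [1,0.3,-0.6,-0.8,0.3],
    [1,0.4,-0.8,-0.8,0.4],
    [1,0.5,-1,-0.8,0.5],
    [1,0.5,-1,-0.8,0.6],
    [1,0.5,-1,-0.8,0.7],
    [1,0.5,-1,-0.8,0.7]
  ],
  "newtons": 40
}}

```text
t: 4.45
position: [0.3482, 0.0451, 0.1235]
orientation: [0.405, 0.914, 0.001, 0.002]
force: [0.1, 0.8, 0.2]
gripper_width: 0.0335
```

```bash
python3 -c "
from h import *
go([.40,-.17,.12],-0.3)
"
```

```text
shift [-1.295 -0.707  0.023] jaw angle 42.16 turn 0.494 tilt [ 0.0041  0.0013 -1.    ] pos [0.3482 0.0451 0.1235] w 0.0335 q [-0.21  0.06  2.12  0.    0.95 -0.95] F [0.1 0.8 0.2]
```

Emit:
{"fn": "jog_arm", "kwargs": {
  "targets": [
    [1,-0.2,-0.11,0,0.1],
    [1,-0.4,-0.22,0,0.2],
    [1,-0.6,-0.33,0,0.3],
    [1,-0.8,-0.44,0,0.4],
    [1,-1,-0.55,0,0.49],
    [1,-1,-0.6,0,0.49],
    [1,-1,-0.7,0,0.49],
    [1,-1,-0.7,0,0.49]
  ]
}}

```text
t: 5.25
position: [0.3702, -0.1365, 0.1231]
orientation: [0.706, 0.709, 0.002, 0.0]
force: [0.0, 0.7, -0.8]
gripper_width: 0.0329
```

```bash
python3 -c "
from h import *
go([.4622,-.252,.07],0.2)
q=snap('scene','pics/e1.png');s=snap('top','pics/e2.png')
"
```

```text
shift [-0.773  0.609  0.354] jaw angle 0.24 turn 0.001 tilt [ 0.0031  0.0019 -1.    ] pos [ 0.3702 -0.1365  0.1231] w 0.0329 q [-0.65  0.16  2.01  0.    0.97 -0.66] F [ 0.   0.7 -0.8]
```

View pics/e1.png

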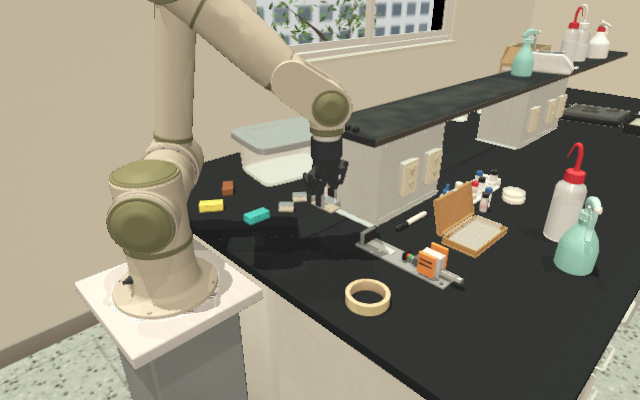

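The scene view shows the block held under the gripper near (325,200), with the clamp's end stop at (368,237) and the path between them clear. Moving sideways first, then out over the rail.

Emit:
{"fn": "jog_arm", "kwargs": {
  "targets": [
    [1,-0.25,0.1,0,0],
    [1,-0.5,0.2,0,0],
    [1,-0.7,0.35,0.05,0],
    [1,-0.773,0.5,0.15,0],
    [1,-0.773,0.609,0.3,0],
    [1,-0.773,0.609,0.354,0],
    [1,-0.773,0.609,0.354,0],
    [1,-0.773,0.609,0.354,0],
    [1,-0.773,0.609,0.354,0]
  ]
}}

```text
t: 6.25
position: [0.463, -0.2515, 0.0716]
orientation: [0.706, 0.708, 0.002, 0.002]
force: [0.1, 0.5, -0.1]
gripper_width: 0.0331
```

```bash
python3 -c "
from h import *
go([.4622,-.252,.016],0.2)
q=snap('scene');s=snap('top')
cv2.imwrite('pics/f1.png',cv2.resize(q['pixels'][190:290,330:470,::-1],None,fx=5,fy=5))
cv2.imwrite('pics/f2.png',cv2.resize(s['pixels'][160:225,350:480,::-1],None,fx=6,fy=6))
"
```

```text
shift [-0.003 -0.007  0.37 ] jaw angle 0.22 turn 0.0 tilt [ 5.2e-03  5.0e-04 -1.0e+00] pos [ 0.463  -0.2515  0.0716] w 0.0331 q [-0.72  0.5   1.68  0.    0.96 -0.73] F [ 0.1  0.5 -0.1]
```

View pics/f1.png

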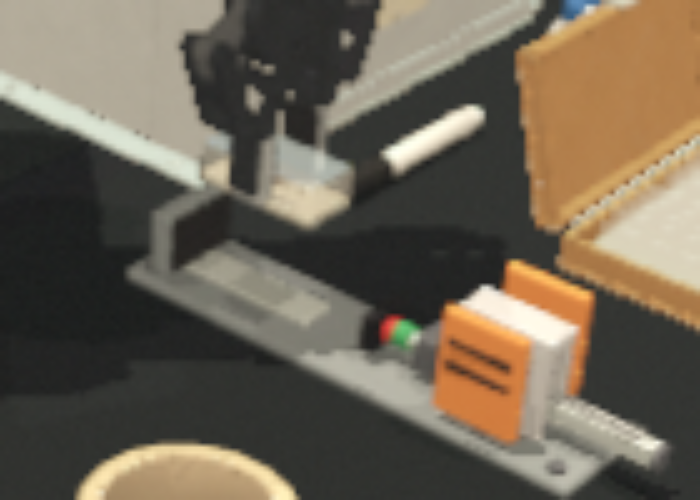

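View pics/f2.png

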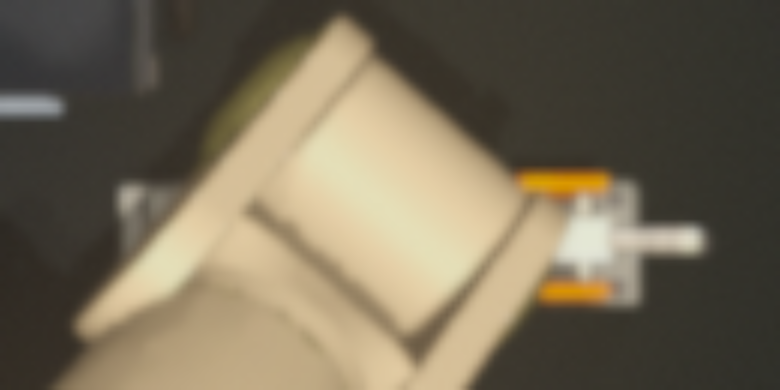

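```bash
python3 -c "
from h import *
q=snap('scene')
P=[[.463+i*.017,-.2515+j*.035,z] for z in(.068,.09) for i,j in((-1,-1),(1,-1),(1,1),(-1,1))]
print(((proj(q,P)-[330,190])*5).round(0))
"
```

```text
[[303. 227.]
 [345. 202.]
 [235. 152.]
 [192. 175.]
 [307. 187.]
 [349. 163.]
 [237. 114.]
 [194. 136.]]
```

The block is held level over the rail. Its near bottom corner is at crop (310,227) against a predicted (303,227), so it lies about 2–4 mm further back than the TCP, within the tolerance. Lowering.

Emit:
{"fn": "jog_arm", "kwargs": {
  "targets": [
    [1,-0.01,-0.006,0.12,0],
    [1,-0.012,-0.006,0.24,0],
    [1,-0.012,-0.006,0.31,0],
    [1,-0.012,-0.006,0.345,0],
    [1,-0.012,-0.006,0.36,0],
    [1,-0.012,-0.006,0.367,0],
    [1,-0.012,-0.006,0.367,0],
    [1,-0.012,-0.006,0.367,0]
  ]
}}

```text
t: 7.2
position: [0.4626, -0.2536, 0.0166]
orientation: [0.706, 0.708, 0.002, 0.002]
force: [0.3, 0.3, -0.1]
gripper_width: 0.0329
```

```bash
python3 -c "
from h import *
go([.4622,-.25,.016],0.2)
q=snap('scene');s=snap('top')
cv2.imwrite('pics/g1.png',cv2.resize(q['pixels'][190:290,330:470,::-1],None,fx=5,fy=5))
"
```

```text
shift [ 0.024 -0.003  0.004] jaw angle 0.2 turn 0.0 tilt [ 5.6e-03  2.0e-04 -1.0e+00] pos [ 0.4626 -0.2536  0.0166] w 0.0329 q [-0.73  0.59  1.71  0.01  0.84 -0.73] F [ 0.3  0.3 -0.1]
```

View pics/g1.png

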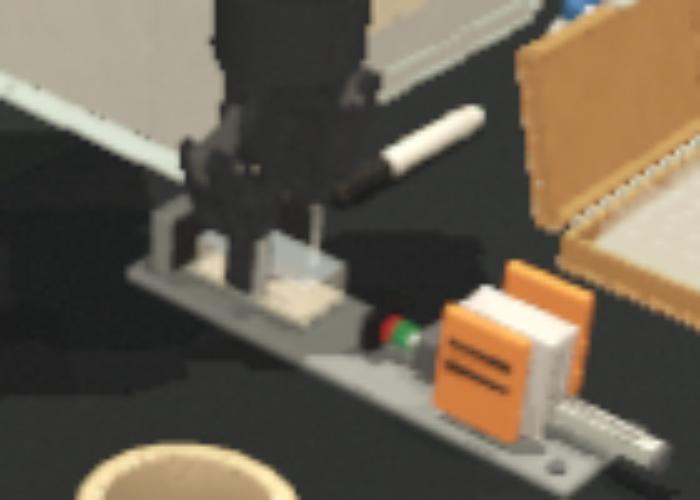

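Wrong sign on the lengthwise correction: the block is over the rail but about 4 mm too far back. Shifting it towards the stop and lowering to contact.

Emit:
{"fn": "jog_arm", "kwargs": {
  "targets": [
    [1,0.015,-0.003,0,0],
    [1,0.032,-0.003,0,0],
    [1,0.032,-0.003,0.004,0],
    [1,0.032,-0.003,0.009,0],
    [1,0.032,-0.003,0.009,0],
    [1,0.032,-0.003,0.009,0]
  ]
}}

```text
t: 7.9
position: [0.4623, -0.2485, 0.0159]
orientation: [0.706, 0.708, 0.002, 0.002]
force: [-2.6, 3.8, 9.9]
gripper_width: 0.0328
```

```bash
python3 -c "
from h import *
go([.4622,-.25,.016],0.2)
"
```

```text
shift [-0.01 -0.   -0.  ] jaw angle 0.21 turn 0.0 tilt [ 5.7e-03  4.0e-04 -1.0e+00] pos [ 0.4623 -0.2485  0.0159] w 0.0328 q [-0.72  0.58  1.72  0.01  0.83 -0.73] F [-2.6  3.8  9.9]
```

Contact on the rail (10 N upward at z = 0.0159, as expected). Opening and rising.

Emit:
{"fn": "jog_arm", "kwargs": {
  "targets": [
    [0.4,0,0,-0.005,0],
    [0,0,0,-0.005,0],
    [-0.5,0,0,-0.005,0],
    [-1,0,0,-0.005,0],
    [-1,0,0,-0.005,0],
    [-1,0,0,-0.005,0],
    [-1,0,0,-0.005,0],
    [-1,0,0,-0.15,0],
    [-1,0,0,-0.4,0],
    [-1,0,0,-0.6,0],
    [-1,-0.1,0,-0.65,0],
    [-1,-0.4,0,-0.65,0],
    [-1,-0.7,0,-0.65,0],
    [-1,-0.95,0,-0.65,0],
    [-1,-0.95,0,-0.65,0],
    [-1,-0.95,0,-0.65,0]
  ]
}}

```text
t: 9.5
position: [0.4616, -0.3915, 0.112]
orientation: [0.706, 0.708, 0.002, 0.001]
force: [-0.1, 0.5, 0.2]
gripper_width: 0.0854
```

```bash
python3 -c "
from h import *
go([.4630,-.3937,.033],0.2)
q=snap('scene');s=snap('top')
cv2.imwrite('pics/h1.png',cv2.resize(q['pixels'][190:290,330:470,::-1],None,fx=5,fy=5))
cv2.imwrite('pics/h2.png',cv2.resize(s['pixels'][170:225,360:480,::-1],None,fx=6,fy=6,interpolation=cv2.INTER_CUBIC))
"
```

```text
shift [-0.016  0.007  0.527] jaw angle 0.14 turn -0.001 tilt [ 0.0045  0.002  -1.    ] pos [ 0.4616 -0.3915  0.112 ] w 0.0854 q [-0.9   0.6   1.39  0.01  1.15 -0.9 ] F [-0.1  0.5  0.2]
```

View pics/h1.png

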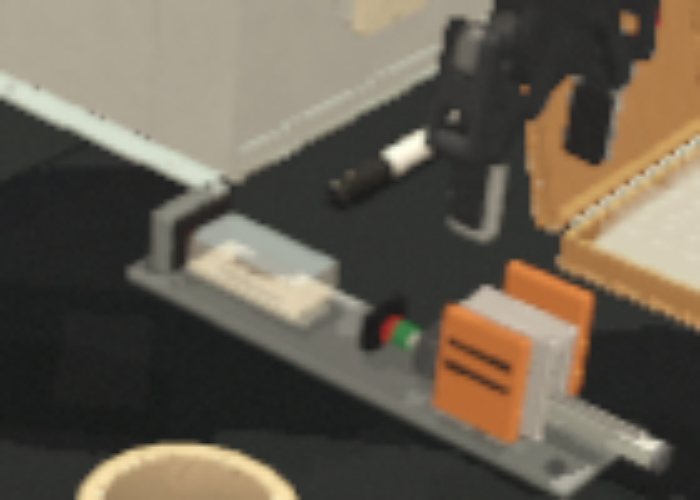

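View pics/h2.png

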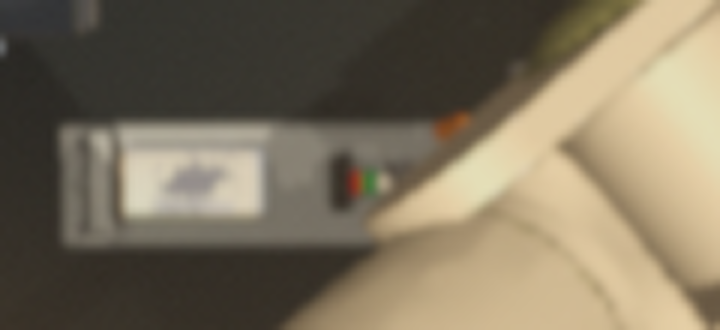

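The block lies along the rail. In the top crop it spans (120–263, 150–220), centred on row 185 like the rail, and ends just short of the stop. The pad at (340,182) is free. Descending over the triggers.

Emit:
{"fn": "jog_arm", "kwargs": {
  "targets": [
    [-1,-0.015,0.008,0.1,0],
    [-1,-0.015,0.008,0.2,0],
    [-1,-0.015,0.008,0.3,0],
    [-1,-0.015,0.008,0.4,0],
    [-1,-0.015,0.008,0.5,0],
    [-1,-0.015,0.008,0.53,0],
    [-1,-0.015,0.008,0.53,0],
    [-1,-0.015,0.008,0.53,0]
  ],
  "newtons": 20
}}

```text
t: 10.4
position: [0.464, -0.3926, 0.0337]
orientation: [0.706, 0.709, 0.002, 0.002]
force: [-0.6, -0.4, 0.7]
gripper_width: 0.0852
```

```bash
cat > look.py <<'E'
from h import *
import sys
n=sys.argv[1]
go([.4630,-.3937,.033],0.2)
q=snap('scene');s=snap('top')
a=cv2.resize(q['pixels'][215:300,350:480,::-1],None,fx=6,fy=6,interpolation=cv2.INTER_CUBIC)
cv2.imwrite(f'pics/{n}a.png',a)
b=cv2.resize(s['pixels'][175:225,360:480,::-1],None,fx=6,fy=6,interpolation=cv2.INTER_CUBIC)
cv2.imwrite(f'pics/{n}b.png',b)
E
python3 look.py i
```

```text
shift [-0.007 -0.007  0.005] jaw angle 0.25 turn 0.001 tilt [ 5.5e-03  8.0e-04 -1.0e+00] pos [ 0.464  -0.3926  0.0337] w 0.0852 q [-0.9   0.7   1.44  0.01  1.   -0.9 ] F [-0.6 -0.4  0.7]
```

View pics/ia.png

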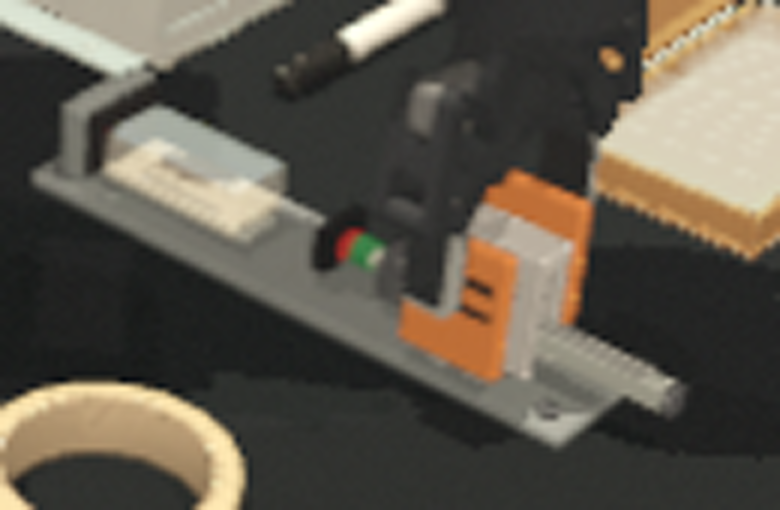

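View pics/ib.png

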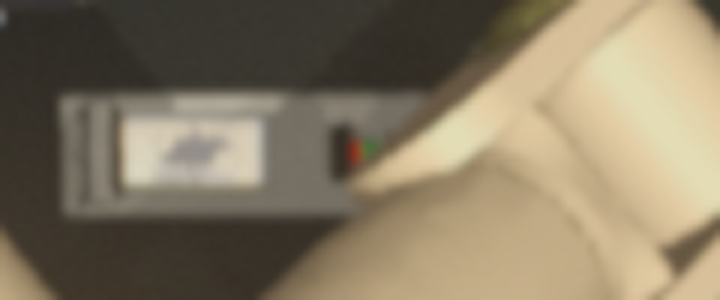

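The fingers straddle the triggers (scene crop: near finger outside the orange plate at (440,270)). The pad is free about 32 mm before the block. First stroke.

Emit:
{"fn": "jog_arm", "kwargs": {
  "targets": [
    [-0.6,0,-0.005,0,0],
    [-0.5,0,-0.005,0,0],
    [-0.4,0,-0.005,0,0],
    [-0.3,0,-0.005,0,0],
    [-0.2,0,-0.005,0,0],
    [-0.1,0,-0.005,0,0],
    [-0.1,0,-0.005,0,0],
    [-0.1,0,-0.005,0,0]
  ]
}}

```text
t: 11.3
position: [0.4631, -0.393, 0.0343]
orientation: [0.706, 0.709, 0.002, 0.002]
force: [-3.1, 0.0, 6.6]
gripper_width: 0.0472
```

```bash
python3 look.py j
```

```text
shift [-0.005 -0.001  0.009] jaw angle 0.25 turn 0.001 tilt [ 0.0056 -0.     -1.    ] pos [ 0.4631 -0.393   0.0343] w 0.0472 q [-0.9   0.7   1.45  0.01  1.   -0.91] F [-3.1  0.   6.6]
```

View pics/ja.png

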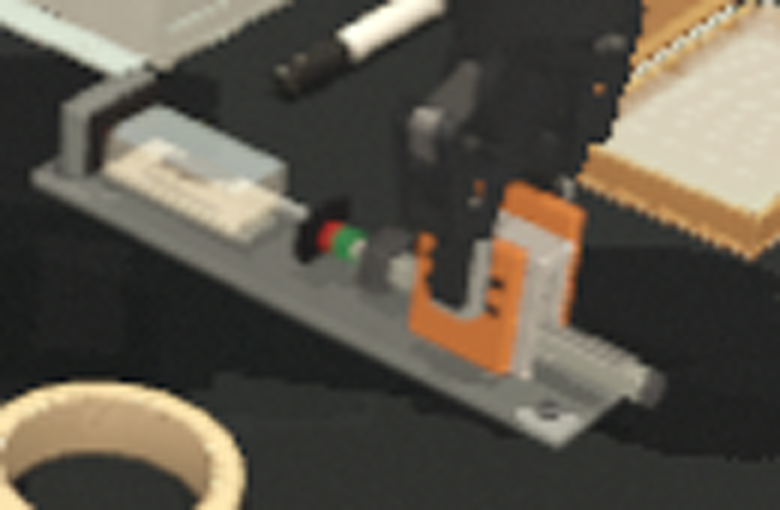

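View pics/jb.png

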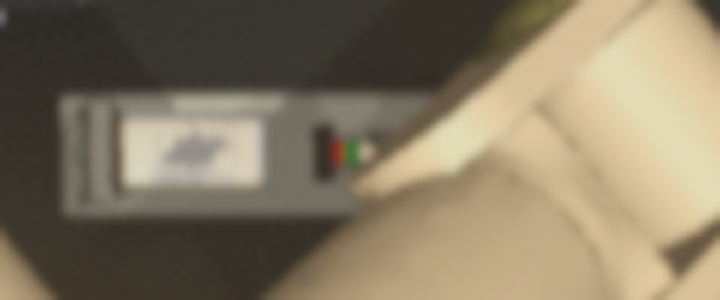

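The pad moved about 9 mm (top crop 332→314); the width of 47 mm means about 11.5 mm of feed. Completing the stroke, then releasing.

Emit:
{"fn": "jog_arm", "kwargs": {
  "targets": [
    [0,0,0,0,0],
    [0.08,0,0,0,0],
    [0.1,0,0,0,0],
    [0.1,0,0,0,0],
    [0.1,0,0,0,0]
  ]
}}

```text
t: 11.9
position: [0.463, -0.3931, 0.0349]
orientation: [0.705, 0.709, 0.002, 0.002]
force: [-3.9, 1.0, 8.2]
gripper_width: 0.0392
```

```bash
python3 look.py k
```

```text
shift [-0.004 -0.     0.013] jaw angle 0.27 turn 0.001 tilt [ 5.4e-03 -5.0e-04 -1.0e+00] pos [ 0.463  -0.3931  0.0349] w 0.0392 q [-0.9   0.7   1.45  0.    1.   -0.91] F [-3.9  1.   8.2]
```

Emit:
{"fn": "jog_arm", "kwargs": {
  "targets": [
    [-0.1,0,0,0,0],
    [-0.2,0,0,0,0],
    [-0.3,0,0,0,0],
    [-0.4,0,0,0,0],
    [-0.5,0,0,0,0],
    [-0.6,0,0,0,0],
    [-0.6,0,0,0,0],
    [-0.6,0,0,0,0]
  ]
}}

```text
t: 12.8
position: [0.4631, -0.3932, 0.0351]
orientation: [0.705, 0.709, 0.002, 0.002]
force: [0.3, -0.1, -0.6]
gripper_width: 0.0683
```

```bash
python3 look.py l; python3 -c "
import cv2,numpy as np
cv2.imwrite('pics/kl.png',np.vstack([cv2.imread('pics/kb.png'),cv2.imread('pics/lb.png')]))"
```

```text
shift [-0.004 -0.001  0.014] jaw angle 0.27 turn 0.001 tilt [ 5.6e-03 -7.0e-04 -1.0e+00] pos [ 0.4631 -0.3932  0.0351] w 0.0683 q [-0.9   0.7   1.44  0.    1.   -0.91] F [ 0.3 -0.1 -0.6]
```

View pics/kl.png

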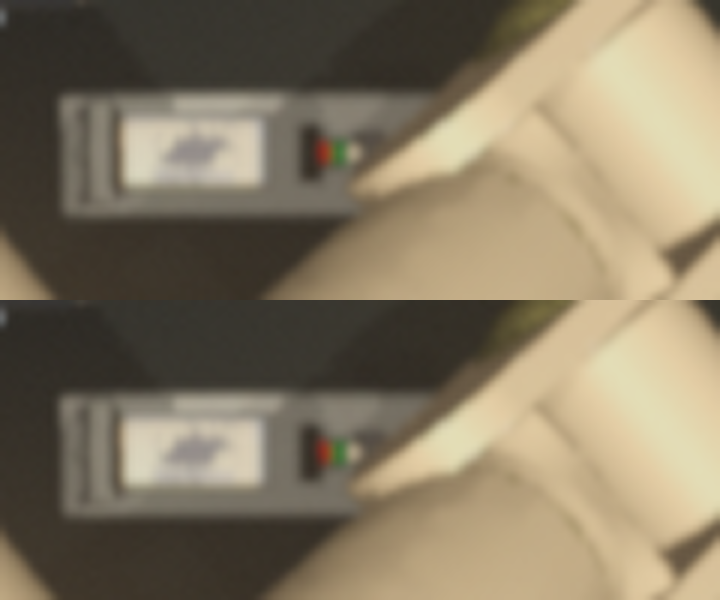

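View pics/la.png

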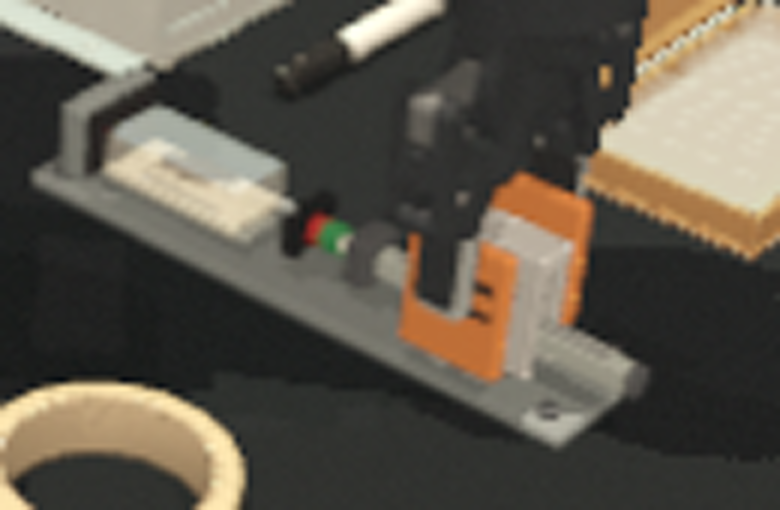

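The pad stayed fed (top crop now 300; 16 mm in all) and the triggers sprang out. The gap to the block is about 18 mm. Second stroke, in two parts.

Emit:
{"fn": "jog_arm", "kwargs": {
  "targets": [
    [-0.5,0,0,0.01,0],
    [-0.4,0,0,0.01,0],
    [-0.3,0,0,0.01,0],
    [-0.2,0,0,0.01,0],
    [-0.1,0,0,0.01,0],
    [0,0,0,0.01,0],
    [0.08,0,0,0.01,0],
    [0.1,0,0,0.01,0],
    [0.1,0,0,0.01,0],
    [0.1,0,0,0.01,0]
  ]
}}

```text
t: 13.9
position: [0.463, -0.3935, 0.0342]
orientation: [0.705, 0.709, 0.001, 0.002]
force: [-2.9, 0.8, 7.6]
gripper_width: 0.039
```

```bash
python3 look.py m
```

```text
shift [-0.001 -0.     0.008] jaw angle 0.29 turn 0.001 tilt [ 0.0054 -0.0015 -1.    ] pos [ 0.463  -0.3935  0.0342] w 0.039 q [-0.9   0.7   1.45  0.    0.99 -0.91] F [-2.9  0.8  7.6]
```

Emit:
{"fn": "jog_arm", "kwargs": {
  "targets": [
    [-0.1,0,0,0,0],
    [-0.2,0,0,0,0],
    [-0.3,0,0,0,0],
    [-0.4,0,0,0,0],
    [-0.5,0,0,0,0],
    [-0.6,0,0,0,0],
    [-0.6,0,0,0,0],
    [-0.6,0,0,0,0]
  ]
}}

```text
t: 14.8
position: [0.4631, -0.3936, 0.0343]
orientation: [0.705, 0.709, 0.001, 0.003]
force: [0.3, 0.1, -0.1]
gripper_width: 0.0681
```

```bash
python3 look.py n; python3 -c "
import cv2,numpy as np
cv2.imwrite('pics/mn.png',np.vstack([cv2.imread('pics/mb.png'),cv2.imread('pics/nb.png')]))"
```

```text
shift [-0.001 -0.     0.009] jaw angle 0.29 turn 0.001 tilt [ 0.0056 -0.0016 -1.    ] pos [ 0.4631 -0.3936  0.0343] w 0.0681 q [-0.9   0.7   1.45  0.    0.99 -0.91] F [ 0.3  0.1 -0.1]
```

View pics/mn.png

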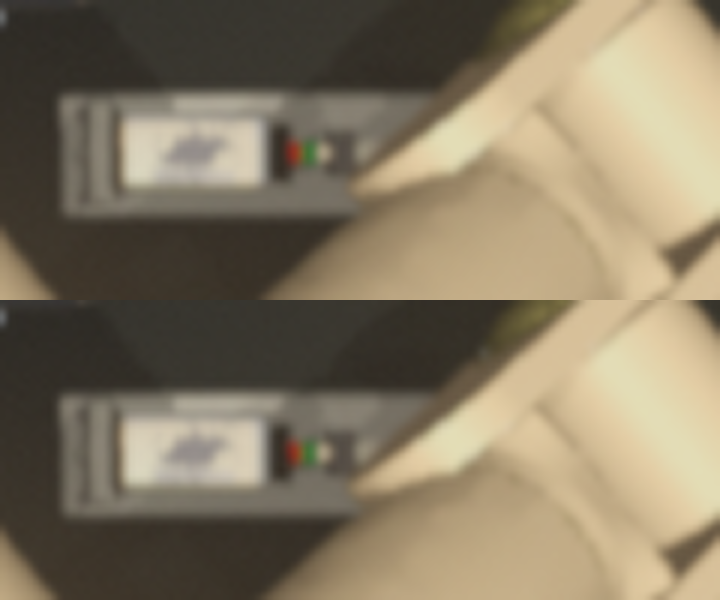

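View pics/na.png

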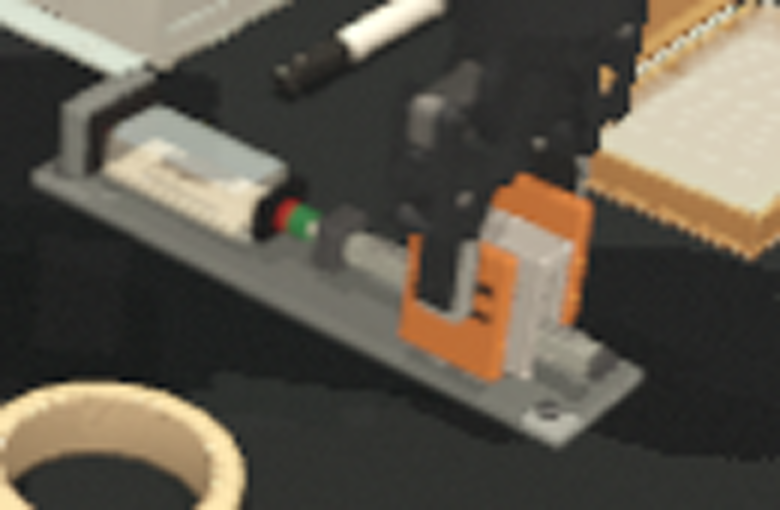

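The pad now stands 1–3 mm from the block (top crop 271 against 265) with the stem free. Third stroke, stepwise.

Emit:
{"fn": "jog_arm", "kwargs": {
  "targets": [
    [-0.5,0,0,0.005,0],
    [-0.4,0,0,0.005,0],
    [-0.3,0,0,0.005,0],
    [-0.2,0,0,0.005,0],
    [-0.1,0,0,0.005,0],
    [-0.1,0,0,0.005,0],
    [-0.1,0,0,0.005,0],
    [-0.1,0,0,0.005,0]
  ]
}}

```text
t: 15.7
position: [0.4631, -0.3938, 0.034]
orientation: [0.705, 0.709, 0.001, 0.003]
force: [-2.6, 0.6, 5.0]
gripper_width: 0.0469
```

```bash
python3 look.py o; python3 -c "
import cv2,numpy as np
cv2.imwrite('pics/no.png',np.vstack([cv2.imread('pics/nb.png'),cv2.imread('pics/ob.png')]))"
```

```text
shift [ 0.    -0.     0.007] jaw angle 0.29 turn 0.001 tilt [ 0.0056 -0.0022 -1.    ] pos [ 0.4631 -0.3938  0.034 ] w 0.0469 q [-0.9   0.7   1.45  0.    0.99 -0.91] F [-2.6  0.6  5. ]
```

View pics/no.png

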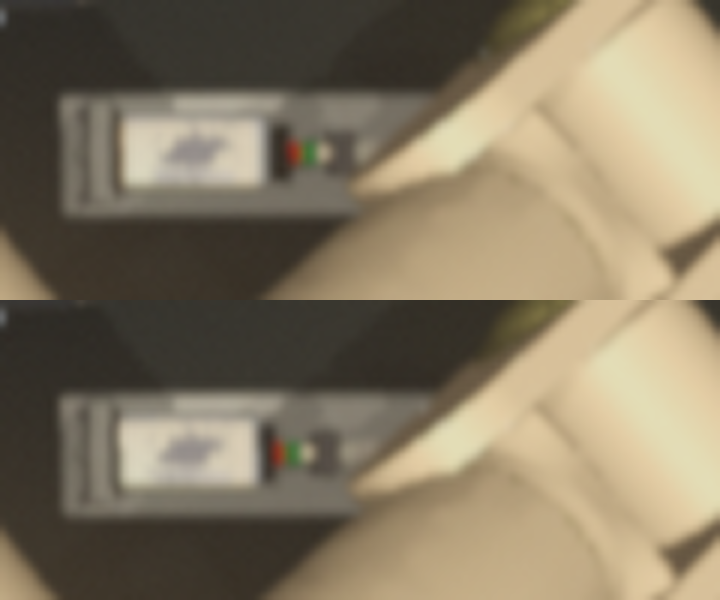

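View pics/oa.png

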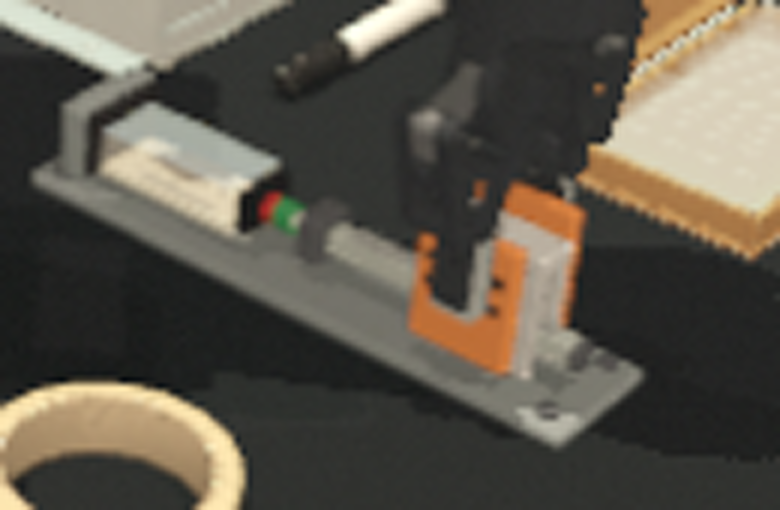

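The pad has met and moved the block (block end 265→259, pad 271→262) and the white band still shows. About 6 mm of feed remains; closing fully but stepwise.

Emit:
{"fn": "jog_arm", "kwargs": {
  "targets": [
    [-0.04,0,0,0.005,0],
    [0.02,0,0,0.005,0],
    [0.08,0,0,0.005,0],
    [0.1,0,0,0.005,0],
    [0.1,0,0,0.005,0],
    [0.1,0,0,0.005,0]
  ]
}}

```text
t: 16.4
position: [0.4631, -0.3941, 0.0343]
orientation: [0.705, 0.709, 0.001, 0.003]
force: [-2.5, 0.8, 10.4]
gripper_width: 0.0392
```

```bash
python3 look.py p
```

```text
shift [ 0.002 -0.     0.009] jaw angle 0.31 turn 0.001 tilt [ 0.0057 -0.0031 -1.    ] pos [ 0.4631 -0.3941  0.0343] w 0.0392 q [-0.9   0.7   1.44  0.    0.99 -0.91] F [-2.5  0.8 10.4]
```

View pics/pa.png

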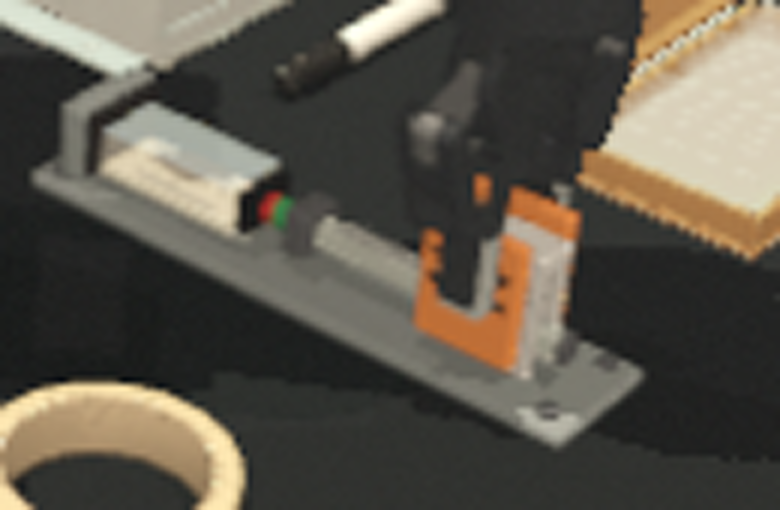

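View pics/pb.png

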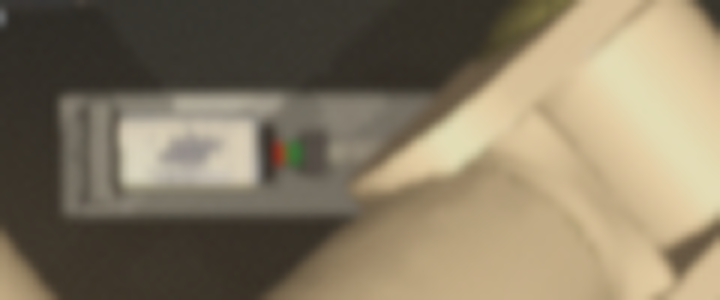

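The white is just swallowed with the triggers fully shut, so the stem is only at the edge of green; the block is home (it did not move during this step). I'll let the triggers out once more and take a partial fourth stroke to reach mid-green.

Emit:
{"fn": "jog_arm", "kwargs": {
  "targets": [
    [0,0,0,0,0],
    [-0.1,0,0,0,0],
    [-0.2,0,0,0,0],
    [-0.3,0,0,0,0],
    [-0.4,0,0,0,0],
    [-0.5,0,0,0,0],
    [-0.6,0,0,0,0],
    [-0.6,0,0,0,0],
    [-0.6,0,0,0,0],
    [-0.6,0,0,0,0]
  ]
}}

```text
t: 17.5
position: [0.463, -0.3941, 0.0344]
orientation: [0.705, 0.709, 0.001, 0.003]
force: [0.9, -0.3, -0.7]
gripper_width: 0.0684
```

```bash
python3 look.py q
```

```text
shift [ 0.003 -0.     0.009] jaw angle 0.31 turn 0.001 tilt [ 0.0057 -0.0032 -1.    ] pos [ 0.463  -0.3941  0.0344] w 0.0684 q [-0.9   0.7   1.44  0.    0.99 -0.91] F [ 0.9 -0.3 -0.7]
```

View pics/qa.png

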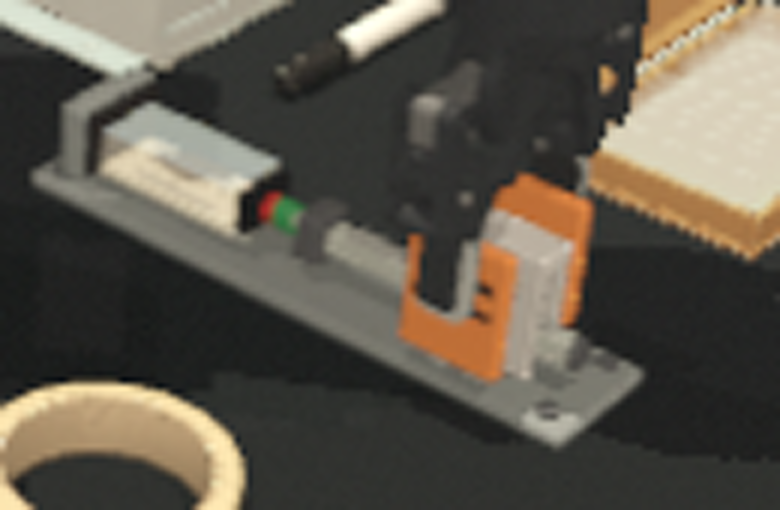

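View pics/qb.png

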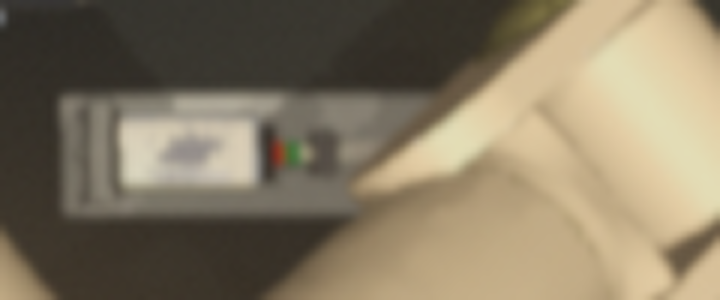

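The boss slid back a little and a white sliver shows again, as expected. Partial stroke to w ≈ 50 mm (feed about 9 mm).

Emit:
{"fn": "jog_arm", "kwargs": {
  "targets": [
    [-0.5,0,0,0.005,0],
    [-0.4,0,0,0.005,0],
    [-0.3,0,0,0.005,0],
    [-0.24,0,0,0.005,0],
    [-0.18,0,0,0.005,0],
    [-0.18,0,0,0.005,0],
    [-0.18,0,0,0.005,0],
    [-0.18,0,0,0.005,0]
  ]
}}

```text
t: 18.4
position: [0.4631, -0.3943, 0.0343]
orientation: [0.705, 0.709, 0.001, 0.003]
force: [-2.0, 1.8, 6.4]
gripper_width: 0.0503
```

```bash
python3 look.py r
```

```text
shift [ 0.004 -0.001  0.009] jaw angle 0.32 turn 0.001 tilt [ 0.0057 -0.0038 -1.    ] pos [ 0.4631 -0.3943  0.0343] w 0.0503 q [-0.9   0.7   1.44  0.    0.99 -0.91] F [-2.   1.8  6.4]
```

View pics/ra.png

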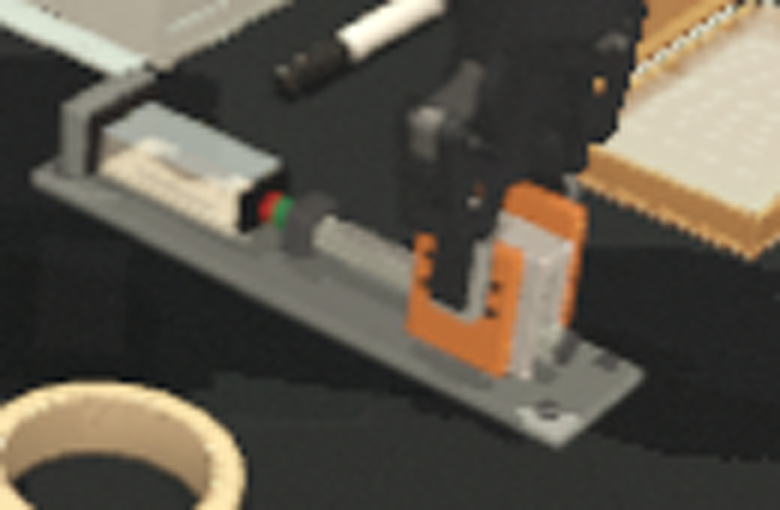

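View pics/rb.png

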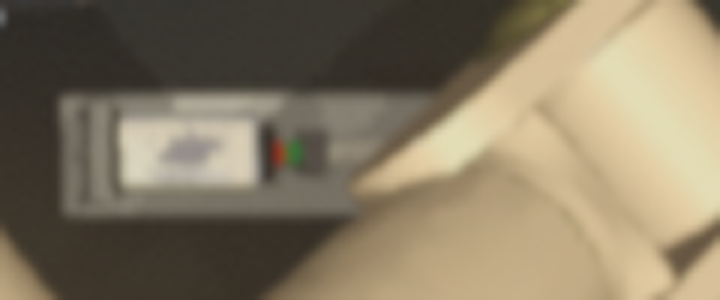

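About at the green edge again (boss edge at top crop 301, pad back at 272, so 14 mm of stem shows and about 6 mm is in). Adding about 4 mm.

Emit:
{"fn": "jog_arm", "kwargs": {
  "targets": [
    [-0.15,0,0,0.005,0],
    [-0.12,0,0,0.005,0],
    [-0.08,0,0,0.005,0],
    [-0.08,0,0,0.005,0],
    [-0.08,0,0,0.005,0],
    [-0.08,0,0,0.005,0]
  ]
}}

```text
t: 19.1
position: [0.4631, -0.3944, 0.0346]
orientation: [0.705, 0.709, 0.0, 0.004]
force: [-3.8, 1.8, 9.3]
gripper_width: 0.046
```

```bash
python3 look.py t; python3 - <<'E'
from h import *
s=snap('top');q=snap('scene')
print([tuple(int(v) for v in s['pixels'][200,c]) for c in range(400,416)])
cv2.imwrite('pics/t2.png',np.vstack([cv2.resize(s['pixels'][190:212,395:425,::-1],(600,300),interpolation=0)[:300],cv2.resize(q['pixels'][240:262,388:418,::-1],(600,300),interpolation=0)]))
E
```

```text
shift [ 0.005 -0.001  0.011] jaw angle 0.34 turn 0.002 tilt [ 0.0057 -0.0043 -1.    ] pos [ 0.4631 -0.3944  0.0346] w 0.046 q [-0.9   0.7   1.44  0.    0.99 -0.91] F [-3.8  1.8  9.3]
[(216, 204, 181), (204, 195, 175), (162, 156, 142), (101, 96, 88), (68, 55, 47), (99, 45, 35), (135, 58, 35), (113, 87, 45), (79, 93, 54), (77, 83, 63), (83, 78, 69), (84, 77, 69), (94, 87, 77), (123, 116, 100), (144, 137, 117), (146, 138, 119)]
```

View pics/ta.png

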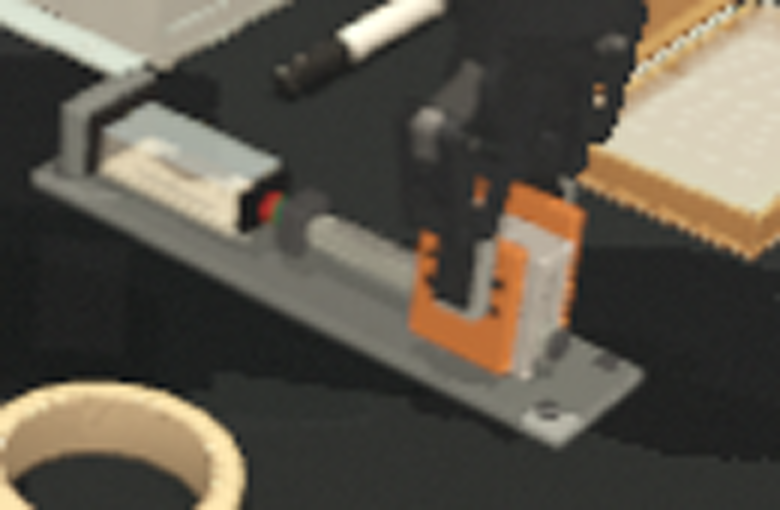

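View pics/tb.png

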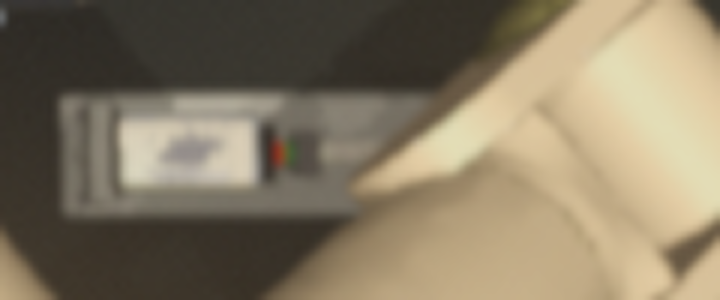

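View pics/t2.png

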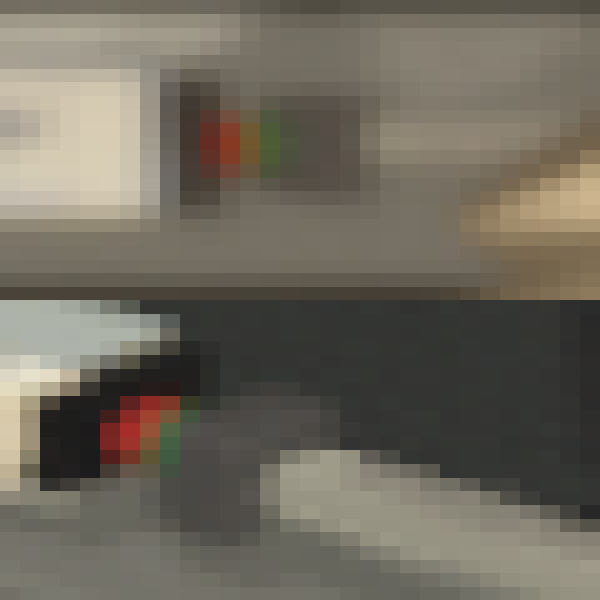

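The boss edge stands inside the green: red is fully visible, about half the green (1.5–2 px, roughly 4–5 mm, at (408,200)) remains, and the white is gone. That puts the pad about 10 mm in. A brief hold to check that it is steady, then hand in.

Emit:
{"fn": "jog_arm", "kwargs": {
  "targets": [
    [-0.08,0,0,0,0],
    [-0.08,0,0,0,0],
    [-0.08,0,0,0,0],
    [-0.08,0,0,0,0],
    [-0.08,0,0,0,0],
    [-0.08,0,0,0,0],
    [-0.08,0,0,0,0],
    [-0.08,0,0,0,0]
  ]
}}

```text
t: 20.1
position: [0.4631, -0.3944, 0.0347]
orientation: [0.705, 0.709, 0.0, 0.004]
force: [-1.4, 1.6, 5.5]
gripper_width: 0.0462
```

```bash
python3 - <<'E'
from h import *
s=snap('top','pics/z.png')
print([tuple(int(v) for v in s['pixels'][200,c]) for c in range(402,413)])
im=s["pixels"][190:212,376:410]; b=cv2.resize(im.max(2),None,fx=8,fy=8)
m=(b>175).astype(np.uint8); c=max(cv2.findContours(m,cv2.RETR_EXTERNAL,cv2.CHAIN_APPROX_NONE)[0],key=cv2.contourArea).reshape(-1,2)
print(cv2.minAreaRect((onplane(s,(c+.5)/8-.5+[376,190],.034)[:,:2]*1000).astype(np.float32)))
q=snap('scene'); a=q['pixels'].copy(); cv2.imwrite('pics/z2.png',a[:,:,::-1])
E
```

```text
[(162, 156, 143), (102, 97, 90), (69, 57, 49), (99, 45, 34), (136, 60, 36), (114, 86, 46), (79, 93, 54), (76, 82, 62), (83, 78, 69), (84, 77, 70), (95, 87, 77)]
((463.1728515625, -244.98367309570312), (32.63087844848633, 66.07513427734375), 0.6484355926513672)
```

View pics/z2.png

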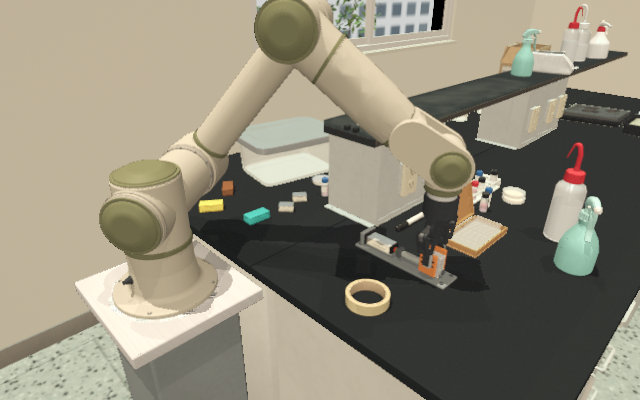

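Steady. The block's centre is at (0.463, −0.245) against the rest point (0.462, −0.246), 0.6° off line, and the bystanders are where they were. Handing in.

```bash
python3 -c "
from h import *
print(ticket.finish_job())"
```

```text
the job is handed in; nothing more can be done
None
```

The big clear block is on the rest rail against the end stop, and I handed the job in with the fingers still squeezing the triggers. It took about 20 s of the 64 s; the hand-in gave no verdict.

I picked the block up by its long sides, laid it a few millimetres short of the stop and let go. I then made three full trigger strokes. The third left the stem only at the edge of green, so I let the triggers out and made a partial fourth stroke, which I held.

**Last checks**
- **Block:** its centre is within about 1 mm of the rest point and it lies 0.6° off the rail's line.
- **Stem:** the white band is swallowed, about half the green shows and all the red is visible, so the pad is about 10 mm in. One camera pixel is about 3 mm, so this is good to about 2 mm.
- **Triggers:** the finger opening held at 46 mm (about 12.5 mm of feed) for the last second, at a 20 N grip.
- **Bystanders:** none looks moved in the final scene picture, judged by eye. The blue vial, dish and pen were not measured.

**What disagreed**
- **Lowering the block:** I got the sign of one lengthwise correction wrong and mended it before letting go.
- **Clamp's middle line:** the plate and the rail first differed by about 1.7 mm. A small yaw of the clamp accounts for about half of that, the rest being within the calibration error.

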